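# Snap the last rollers into a split bearing and close its cap

### The arm

A 6-joint arm with a two-finger parallel gripper is mounted at the origin on the work surface; the furniture and walls round the work are solid. World frame = base frame: x ahead of the robot, y to its left, z up, the work surface at z = 0. Lengths are in m, angles in rad, forces in N, time in s.
With the tool pointing down it reaches from about 0.275 to 0.875 m from the base axis. Payload 12.5 kg.
Tool frame: the origin (TCP) lies midway between the tips of the shut fingers; the grasp point (between the pads) lies arm.pinch_z behind it (arm.pinch_z is the distance from the TCP to the grasp point, in m); z points along the fingers, y is the direction in which the jaws open and shut (so a half turn about z gives the same grasp; the last joint's range is limited). The gripper opens to 85 mm and grips with 20 to 120 N. Pads are 22 mm wide; open, the fingers measure 114 mm over their backs; the gripper's body (76 mm by 85 mm) begins 54 mm behind the grasp point. The pads swing forward as they close: fully open they stand 13 mm farther back than shut.
Start: joints at [-0.085, 0.351, 1.652, -0, 1.139, -0.085], TCP at [0.55, 0, 0.206] pointing down, gripper open.
Joint ranges: [-2.75, 2.75], [-0.79, 2.1], [0.01, 2.65], [-1.57, 4.71], [0.07, 3.14], [-2.87, 2.87]. Speed limits (rad/s): [2.22, 2.22, 2.79, 3.14, 3.14, 3.14].

### API

Orientations are given as a 3x3 rotation matrix whose columns are the frame's x, y, z axes.
In Python, from station import arm, claw, sensors, optics gives the robot as it stands. Calls block until the motion is done:
- arm.move_to(position, orientation): joint-space move of the TCP to a pose.
- arm.movel(position, orientation=None, v=0.15): straight line of the TCP; orientation=None keeps the orientation; v is the mean speed in m/s.
- arm.movej(angles): joint-space move.
- claw.open_gripper() and claw.clamp(newtons=None): open the fingers fully, or close them until they stop; newtons is the grip in N (None keeps the last).
- arm.pause(seconds).
- arm.inverse_kinematics(position, orientation): joint angles nearest the present ones, or None.
- sensors.get_state(): the state.
- optics.capture(name): name is "scene" or "side" or "wrist"; returns a dict with "image" (420x560x3 uint8, blue, green, red), "fov_y" (degrees; the focal length in pixels is half the picture's height over the tangent of half this angle, whatever the lens; pixels are square), "cx", "cy" (the principal point, pixels), "rvec" (rotation vector, rad) and "tvec" (3), from world to camera coordinates, as OpenCV has them. Camera axes: x right, y down, z forward; pixel columns grow to the right and rows downward; lengths in m; the calibration is good to about 2 mm. A picture is of the moment at which its call begins. There is no depth.
A pose or a line that the arm cannot do raises arm.IKError and nothing moves.
- arm.hand_in(): hands the job in, once; it reports no verdict.
The state is a dict: "t": time; "joint_pos": joint angles; "joint_velocities": joint speeds; "joint_efforts": joint torques, N m; "ee_pos": TCP position; "tool_rot": TCP orientation; "wrist_force": force on the tool from outside, world axes, zero at the start; "torque": the same for the moment, N m; "width": finger opening in m.
Only numpy, scipy, OpenCV 4.12 (cv2) and the standard library are available. Lean on these libraries where they do the work, as an engineer would, in place of code of your own. Each camera call takes 0.05 s, during which the arm holds its last target. There are 200 camera calls.

### The job

Finish assembling the roller bearing in the open bearing block: take the two loose rollers from the wooden rack and press one into each of the two empty cage pockets until it snaps fully home between its prongs. Then take the cap by its bar handle and swing it gently down until it is fully closed. Leave the caliper, the spanner and the small bottle where they are.

Things in the scene. Friction and masses are not known exactly. Their poses are not given: they have to be found in the camera images.
- block: Grey cast bearing block fixed on the bench, base 84 x 262 x 16 mm. Origin: centre of the underside. x: along the level shaft, whose axis lies 100 mm above the origin; y: to the cap's hinge side; z up. Above the shaft axis the bearing lies open: race of 45 mm radius, brass cage round it with end rims to 58.5 mm radius (32 to 37 mm either side of the middle) and bars to 60 mm radius.
- cage (a joint): Angle of the brass cage about the shaft axis (rad); 0: the middle (filled) pocket points straight up; positive turns it towards the block's -y. The cage is tight (moves only under about 30 N) and starts anywhere in +-0.12. Eight of its ten pockets already hold rollers that stay there.
- pocket_right (a point): Where the centre of the seated roller must be in the empty pocket 36 deg to the block's -y from the filled top one, 59 mm from the shaft axis. z axis: radially outwards (insert along -z); x: the roller's direction. The pocket is 30 mm wide, 64 mm long; two springy prongs 10.5 mm above this point leave 24 mm between them: push the roller through with 5 to 12 N until it snaps under them.
- pocket_left (a point): The same for the empty pocket 36 deg to the block's +y from the top.
- roller_1: Loose steel roller, 28 mm diameter, 60 mm long, flat ends. Origin: centre; x: its axis. Any roller may go into any pocket. It lies level in a V groove of the rack, centre 36 mm above the bench, both ends overhang the V strip by 13 mm: grip it by its two flat ends, within their outer 13 mm: once seated, prongs stand on both sides of it and the rims hide the inner half of its ends.
- roller_2: The other loose roller, like roller_1.
- rack: Wooden rack fixed on the bench: board 52 x 158 x 12 mm with a 34 mm wide strip, 30 mm high, with three V grooves across it 46 mm apart along its y, the middle one empty. Origin: centre of the underside; the rollers lie along its x.
- cap (a joint): Opening angle (rad) of the hinged cap, the upper half of the housing (half ring, 75 mm inner, 93 mm outer radius): 0 fully closed, 2.75 folded back. It turns about the line through cap_hinge along the block's x on a stiff hinge: it stays where it is left; about 5 N at the handle moves it.
- cap_hinge (a point): Middle of the cap's hinge axis, on the block's +y side, 100 mm above the bench.
- cap_handle (a point): Middle of the cap's bar handle: round steel bar, 10 mm diameter, 68 mm long, along the block's x, 243 mm from the hinge axis, held by an arm at each end; 36 mm are free between it and the cap's flange. With the cap closed it lies 142 mm from the shaft axis on the block's -y side, 118 mm above the bench.
- caliper: Digital caliper lying on the bench, 69 x 202 x 13 mm. Bystander.
- spanner: Combination spanner lying on the bench, 27 x 179 x 9 mm. Bystander.
- bottle: Small dropper bottle standing on the bench, 31 mm diameter, 98 mm high. Bystander.
Not all that is in view belongs to the job. Leave any yellow look-alike of the roller_2 alone. Leave any green look-alike of the roller_1 alone.

How it is judged:
On the way:
1. a roller sits home in each of the two pockets, the cap still open (((distance between roller_1 and pocket_right below 0.004 m and angle between the x axis of roller_1 and the x axis of block, either way round below 0.08 rad) or (distance between roller_2 and pocket_right below 0.004 m and angle between the x axis of roller_2 and the x axis of block, either way round below 0.08 rad)) and ((distance between roller_1 and pocket_left below 0.004 m and angle between the x axis of roller_1 and the x axis of block, either way round below 0.08 rad) or (distance between roller_2 and pocket_left below 0.004 m and angle between the x axis of roller_2 and the x axis of block, either way round below 0.08 rad)) and value of joint cap above 1 rad), for 0.2 s.
At the end, for the whole second after the job is handed in: Each of the two pockets holds one roller, its centre within 4 mm of the pocket's centre and its axis within 0.08 rad of the shaft's direction, at rest; the cap is closed to less than 0.04 rad (((distance between roller_1 and pocket_right below 0.004 m and angle between the x axis of roller_1 and the x axis of block, either way round below 0.08 rad) or (distance between roller_2 and pocket_right below 0.004 m and angle between the x axis of roller_2 and the x axis of block, either way round below 0.08 rad)) and ((distance between roller_1 and pocket_left below 0.004 m and angle between the x axis of roller_1 and the x axis of block, either way round below 0.08 rad) or (distance between roller_2 and pocket_left below 0.004 m and angle between the x axis of roller_2 and the x axis of block, either way round below 0.08 rad)) and value of joint cap below 0.04 rad and linear speed of each of roller_1, roller_2 below 0.03 m/s); the robot touches nothing.
It fails at once if the cap is slammed (closes faster than 3 rad/s) (velocity of joint cap below -3 rad/s).
It fails at once if the caliper is moved by more than 30 mm (distance of caliper from where it was at the start of the episode above 0.03 m).
It fails at once if the spanner is moved by more than 30 mm (distance of spanner from where it was at the start of the episode above 0.03 m).
It fails at once if the bottle is moved by more than 30 mm (distance of bottle from where it was at the start of the episode above 0.03 m).
It also fails if it takes over 67 s, if anything falls off the work surface, if the arm or the gripper's body presses on something with over 40 N, if the wrist force passes 120 N, or if a joint passes its speed limit or range.

## Working session

There is one attempt and no reset: what is moved stays moved. The work goes in short steps, each a Python script; the robot and the scene stay as the last script left them, time stands still between calls to the robot, and variables do not carry over. Pictures are saved under pics/ and viewed, about 8 in all and at most 12, crops included, and the job is handed in when it is done.

```bash
ls; mkdir -p pics; python3 - <<'E'
from station import arm, claw, sensors, optics
import cv2,numpy as np
for n in ["scene","side","wrist"]:
    c=optics.capture(n); cv2.imwrite(f"pics/{n}0.png",c["image"]); print(n,c["fov_y"],c["cx"],c["cy"],c["rvec"],c["tvec"])
    np.save(f"pics/{n}0.npy",c,allow_pickle=True)
print(arm.pinch_z, sensors.get_state())
E
```

```text
pics
scene 53.94740392950942 277.72174949766594 206.78515446064685 [ 1.98243997 -1.0222673   0.50974955] [-0.40882041  0.30027587  0.60480675]
side 54.31081057198894 283.0443207139086 208.46112584650106 [ 0.05923061 -2.58999979  1.77114944] [0.54021014 0.16622252 0.79489821]
wrist 71.54700769643405 281.2039118273826 209.07372824639094 [-2.86756551e+00  3.45006266e-05  2.02074295e-03] [-0.54960849 -0.03561999  0.37869852]
0.0187 {'t': 0.15, 'joint_pos': array([-8.46007927e-02,  3.51134464e-01,  1.65226797e+00, -2.22648004e-05,
        1.13909259e+00, -8.45945139e-02]), 'joint_velocities': array([-0.00089169, -0.00267861, -0.00158301, -0.00258715, -0.0016264 ,
        0.00039771]), 'joint_efforts': array([ 7.13946501e-04, -5.06248283e+01, -2.91500723e+01, -2.80964593e-05,
        3.35960038e-03, -3.10250061e-05]), 'ee_pos': array([5.49726353e-01, 4.24559869e-05, 2.05573516e-01]), 'tool_rot': array([[-3.02108038e-06,  9.99999594e-01, -9.00849340e-04],
       [ 9.99999998e-01,  3.07161948e-06,  5.61002331e-05],
       [ 5.61029774e-05, -9.00849169e-04, -9.99999593e-01]]), 'wrist_force': array([ 0.82671873, -0.36374106,  1.04272073]), 'torque': array([ 0.00490747, -0.0092123 ,  0.0167992 ]), 'width': 0.08562858029242514}
```

View pics/scene0.png

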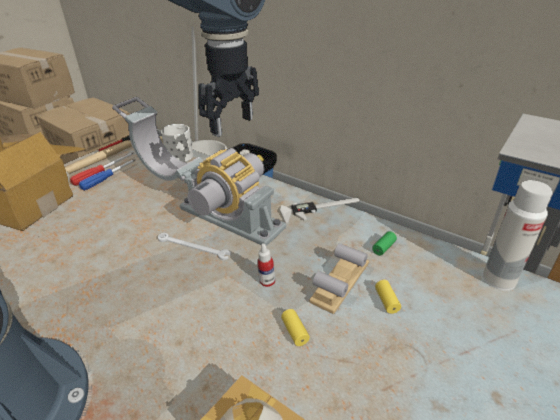

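View pics/side0.png

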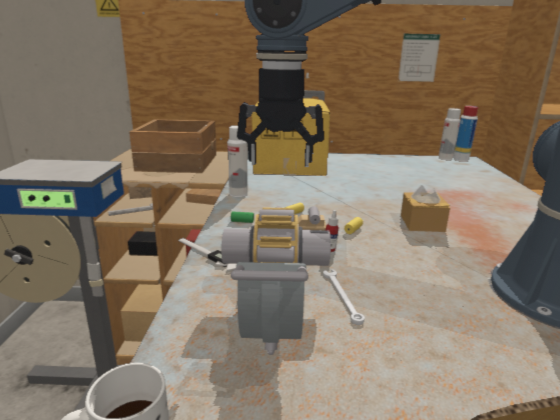

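View pics/wrist0.png

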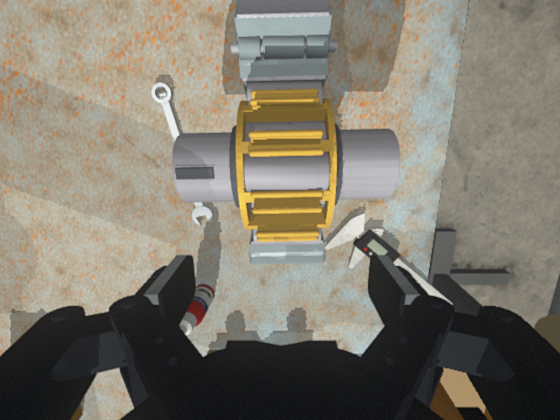

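The scene view shows the rack with grey rollers at about (350,254) and (330,285), the block at (230,185) and the open cap at (150,150). The spanner is at (193,246), the bottle at (266,268), the caliper at (310,208), and there are yellow and green decoys. The wrist view shows the cage from above, its centre near (285,170), with the hinge at the top (+y).

```bash
cat > h.py <<'E'
from station import arm, claw, sensors, optics
import cv2, numpy as np
R0=np.array([[0,1,0],[1,0,0],[0,0,-1.]])
def cam(c):
    f=c["image"].shape[0]/2/np.tan(np.radians(c["fov_y"])/2)
    K=np.array([[f,0,c["cx"]],[0,f,c["cy"]],[0,0,1]]); R=cv2.Rodrigues(np.array(c["rvec"]))[0]; t=np.array(c["tvec"]).ravel()
    return K,R,t
def ray(c,u,v):
    K,R,t=cam(c); return -R.T@t, R.T@np.linalg.inv(K)@[u,v,1]
def onz(c,u,v,z):
    C,d=ray(c,u,v); return C+d*(z-C[2])/d[2]
def proj(c,P):
    K,R,t=cam(c); q=K@(R@np.asarray(P)+t); return q[:2]/q[2]
def shot(n,name):
    c=optics.capture(n); cv2.imwrite(f"pics/{name}.png",c["image"]); np.save(f"pics/{name}.npy",c,allow_pickle=True); return c
def load(name): return np.load(f"pics/{name}.npy",allow_pickle=True).item()
def st():
    s=sensors.get_state(); return round(s["t"],2),np.round(s["ee_pos"],4),np.round(s["wrist_force"],1),round(s["width"],4)
E
python3 - <<'E'
from h import *
s=load("scene0");w=load("wrist0")
a=onz(s,351,255,.036);b=onz(s,330,284,.036);print(a,b)
print("camC",ray(w,0,0)[0],"axis",ray(w,281,209)[1])
for p in [(175,137),(175,201),(398,130),(398,197)]: print(p,onz(w,*p,.1))
print("hinge",onz(w,285,47,.1),onz(w,286,165,.145))
print("handle",onz(s,133,104,.176))
ref=onz(w,283,150,.036)
T=np.array([.55,0,.2056])+np.r_[((a+b)/2-ref)[:2],0]
print("T",T,arm.inverse_kinematics(T,R0))
arm.move_to(T,R0); c=shot("wrist","rack1"); print(st())
E
```

```text
[ 0.56165295 -0.27787827  0.036     ] [ 0.46931294 -0.28352018  0.036     ]
camC [0.55013891 0.06807075 0.37344933] axis [-0.00208601 -0.27036606 -0.96275563]
(175, 137) [0.45293524 0.059443   0.1       ]
(175, 201) [ 0.44698892 -0.00069864  0.1       ]
(398, 130) [0.65546626 0.06556153 0.1       ]
(398, 197) [0.66220101 0.00329952 0.1       ]
hinge [0.55297495 0.13309852 0.1       ] [0.55356326 0.03960966 0.145     ]
handle [0.62411366 0.43065442 0.176     ]
T [ 0.51377136 -0.32373561  0.2056    ] [-6.38918243e-01  4.55143871e-01  1.49669023e+00 -4.44089210e-16
  1.18975855e+00 -6.38918243e-01]
(1.43, array([ 0.5143, -0.3225,  0.2056]), array([0.1, 0.5, 0.1]), 0.0854)
```

View pics/rack1.png

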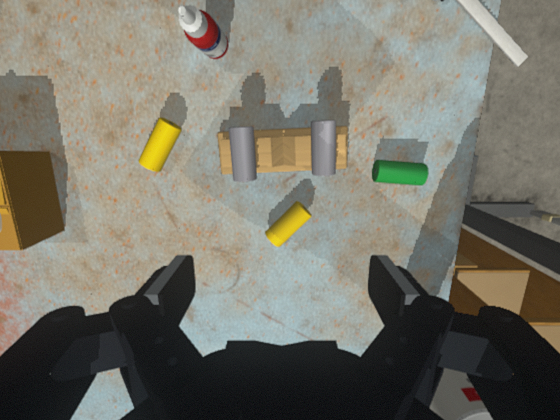

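The rack view shows grey rollers at about (243,153) and (323,148), lying nearly along world y. The yellow and green decoys lie apart from them. Next I measure both and check IK.

```bash
cat >> h.py <<'E'
def grey_roller(c,u0,v0):
    im=c["image"].astype(int); E=[]
    for v in range(v0-16,v0+17,2):
        row=im[v]; m=(row[:,2]-row[:,0])<22   # r-b small: grey, wood is warm
        l=u0
        while m[l]: l-=1
        r=u0
        while m[r]: r+=1
        E.append((v,l+.5,r-.5))
    return np.array(E)
def Rt(al,psi=0.,flip=1):
    "tool z = inward radial for pocket at angle al (+ to block +y) ; tool y along block x*flip; block yaw psi"
    bx=np.array([np.cos(psi),np.sin(psi),0]); by=np.array([-np.sin(psi),np.cos(psi),0])
    z=-(np.sin(al)*by+np.cos(al)*np.array([0,0,1])); y=flip*bx
    return np.c_[np.cross(y,z),y,z]
E
python3 - <<'E'
from h import *
c=load("rack1")
for u,v in [(243,153),(323,148)]:
    E=grey_roller(c,u,v); print(E[::4].tolist())
    p=np.polyfit(E[:,0],(E[:,1]+E[:,2])/2,1)
    P=[onz(c,np.polyval(p,vv),vv,.036) for vv in (v-25,v,v+25)]; d=P[0]-P[2]
    print(P[1],"dir",d/np.linalg.norm(d))
    col=c["image"][v-40:v+45,u].astype(int); print([ (v-40+i,*x) for i,x in enumerate(col) if i<20 or i>60])
for f in (1,-1):
  for al in (-.63-.1,-.63,0,.63,.73):
    n=np.array([0,np.sin(al),np.cos(al)])
    for d in (.056,.13): print(f,al,d,arm.inverse_kinematics(np.array([.553,.032,.1])+d*n,Rt(al,.02,f)))
  Y=np.array([0,f,0]);print("rack",arm.inverse_kinematics([.47,-.28,.034],np.c_[np.cross(Y,[0,0,-1]),Y,[0,0,-1]]))
E
```

```text
[[137.0, 228.5, 253.5], [145.0, 229.5, 254.5], [153.0, 230.5, 254.5], [161.0, 231.5, 255.5], [169.0, 232.5, 255.5]]
[ 0.47031235 -0.28307095  0.036     ] dir [-0.04883712  0.99880676  0.        ]
[(113, np.int64(93), np.int64(104), np.int64(107)), (114, np.int64(92), np.int64(103), np.int64(106)), (115, np.int64(96), np.int64(106), np.int64(109)), (116, np.int64(100), np.int64(108), np.int64(111)), (117, np.int64(99), np.int64(109), np.int64(111)), (118, np.int64(98), np.int64(106), np.int64(107)), (119, np.int64(96), np.int64(106), np.int64(108)), (120, np.int64(97), np.int64(106), np.int64(109)), (121, np.int64(97), np.int64(107), np.int64(109)), (122, np.int64(94), np.int64(103), np.int64(106)), (123, np.int64(93), np.int64(102), np.int64(106)), (124, np.int64(89), np.int64(100), np.int64(104)), (125, np.int64(90), np.int64(103), np.int64(107)), (126, np.int64(96), np.int64(101), np.int64(104)), (127, np.int64(131), np.int64(127), np.int64(129)), (128, np.int64(161), np.int64(158), np.int64(158)), (129, np.int64(162), np.int64(158), np.int64(160)), (130, np.int64(159), np.int64(15
[... 5012 characters left out ...]
5  0.62283891  1.46656449  2.41680476]
-1 -0.63 0.056 [-0.37961402  0.54880358  1.66383932  0.60524057  1.26594898  2.45521808]
-1 -0.63 0.13 [-0.44755424  0.49553772  1.58141616  0.56182895  1.41060031  2.48302675]
-1 0 0.056 None
-1 0 0.13 None
-1 0.63 0.056 [ 0.32766868  0.57333404  1.61998458 -0.63598495  1.23851195 -2.53057467]
-1 0.63 0.13 [ 0.39502747  0.52968688  1.52496297 -0.59174674  1.38486793 -2.56464189]
-1 0.73 0.056 [ 0.36995266  0.61992724  1.60084739 -0.70812781  1.29850592 -2.45981084]
-1 0.73 0.13 [ 0.44325346  0.58575474  1.50167628 -0.66013247  1.44049861 -2.49732231]
rack [-6.22383606e-01  5.82507051e-01  1.78475487e+00 -4.44089210e-16
  7.74330736e-01  9.48412721e-01]
```

```bash
cat >> h.py <<'E'
def pick(P,d,grip=60):
    Y=-np.array([d[0],d[1],0]); Y/=np.linalg.norm(Y); R=np.c_[np.cross(Y,[0,0,-1]),Y,[0,0,-1]]
    arm.move_to([P[0],P[1],.11],R); arm.movel([P[0],P[1],.0335],v=.12); 
    claw.clamp(grip); print("grip",st()); arm.movel([P[0],P[1],.13],v=.2); print(st())
E
python3 - <<'E'
from h import *
c=load("rack1")
for u,a,b in((243,127,182.),(323,121,175)): print(onz(c,u,a,.05),onz(c,u,b,.05))
pick(np.array([.4700,-.2835]),np.array([-.051,.9987]))
arm.move_to([.553,-.035,.255],R0); c=shot("wrist","block1"); print(st())
E
```

```text
[ 0.47347794 -0.25451338  0.05      ] [ 0.47141192 -0.31401208  0.05      ]
[ 0.55872304 -0.24831364  0.05      ] [ 0.5610026 -0.3060317  0.05     ]
grip (4.35, array([ 0.47  , -0.2835,  0.0335]), array([-0.2,  0.9,  0.5]), 0.0002)
(4.98, array([ 0.4696, -0.2832,  0.1291]), array([0.1, 0.3, 1.1]), 0.0001)
(6.15, array([ 0.5526, -0.0359,  0.2538]), array([ 0.1, -0.5,  0.3]), -0.0003)
```

View pics/block1.png

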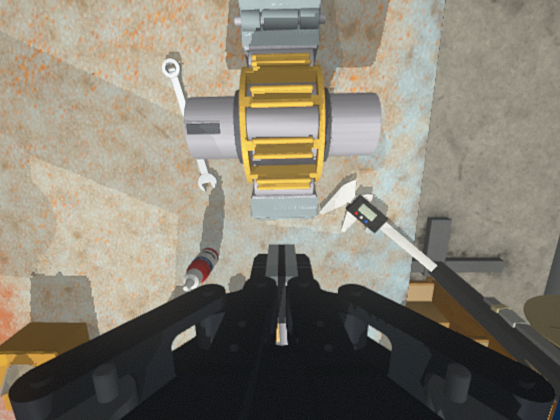

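The fingers shut to zero, so the grasp missed. I'll look at the rack.

```bash
python3 - <<'E'
from h import *
c=shot("scene","scene1"); cv2.imwrite("pics/s1c.png",cv2.resize(c["image"][180:360,220:460],None,fx=3,fy=3,interpolation=cv2.INTER_CUBIC))
E
```

```text
(no output)
```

View pics/s1c.png

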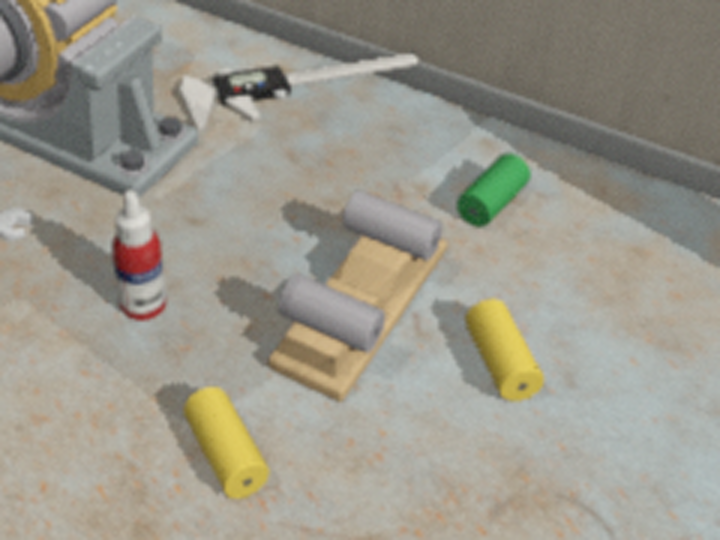

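The roller is still in its groove. I'll go back down with the gripper open and look before closing.

```bash
python3 - <<'E'
from h import *
a=load("scene0")["image"][240:310,300:380].astype(int);b=load("scene1")["image"][240:310,300:380].astype(int)
d=abs(a-b).sum(2)>60; print("changed",d.sum(), np.argwhere(d).min(0) if d.any() else 0, np.argwhere(d).max(0) if d.any() else 0)
P=[.47,-.2835]; Y=-np.array([-.051,.9987,0]); Y/=np.linalg.norm(Y); R=np.c_[np.cross(Y,[0,0,-1]),Y,[0,0,-1]]
claw.open_gripper(); arm.move_to([*P,.11],R); w=shot("wrist","w2")
arm.movel([*P,.0335],v=.15); c=shot("scene","scene2"); w3=shot("wrist","w3"); print(st())
A=cv2.resize(c["image"][200:340,250:430],None,fx=2.2,fy=2.2,interpolation=cv2.INTER_CUBIC)
B=cv2.resize(w3["image"],(400,300)); H=np.zeros((620,400,3),np.uint8); H[:308,:396]=A[:308,:396]; H[310:610]=B; cv2.imwrite("pics/m1.png",H[:600])
E
```

```text
changed 6 [20 24] [30 36]
(8.94, array([ 0.4707, -0.2838,  0.0347]), array([0.2, 0.3, 1.1]), 0.0851)
```

View pics/m1.png

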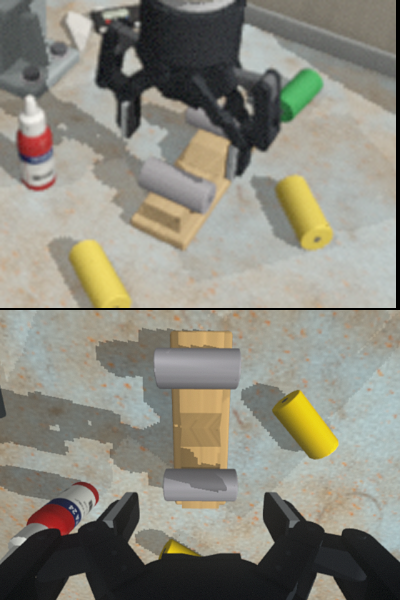

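```bash
python3 - <<'E'
from h import *
b=load("block1");print("tcp proj block1",proj(b,[.5526,-.0359,.2538]))
w=load("w3");print("tcp proj w3",proj(w,[.4707,-.2838,.0347]), "rollerA pred",proj(w,[.47,-.2835,.036]),"camC",ray(w,0,0)[0])
s=sensors.get_state();print(s["ee_pos"],s["tool_rot"].round(3).tolist(),s["joint_pos"])
for n in("rack1","w2","w3"):
  c=load(n);K,R,t=cam(c);print(n,"cam axes",R.T.round(3).tolist(),-R.T@t)
print(onz(w,281,(485-310)*1.4,.036),onz(w,276,(368-310)*1.4,.036))
s2=load("scene2");print("scene proj tcp",proj(s2,[.4707,-.2838,.0347]))
E
```

```text
tcp proj block1 [280.84005506 241.94463944]
tcp proj w3 [280.51935346 242.62353334] rollerA pred [279.97376133 244.46505051] camC [ 0.53896668 -0.28034823  0.20259987]
[ 0.47071273 -0.28384714  0.03465988] [[0.999, 0.051, 0.002], [0.051, -0.999, -0.001], [0.002, 0.001, -1.0]] [-6.27334635e-01  5.84159275e-01  1.77913159e+00  9.71783712e-06
  7.76328379e-01  8.92103262e-01]
rack1 cam axes [[1.0, 0.001, -0.0], [0.001, -0.963, -0.27], [-0.0, 0.27, -0.963]] [ 0.51440471 -0.25470696  0.37356255]
w2 cam axes [[0.053, -0.962, -0.269], [-0.999, -0.051, -0.016], [0.001, 0.269, -0.963]] [ 0.53893987 -0.27974737  0.27845395]
w3 cam axes [[0.051, -0.962, -0.268], [-0.999, -0.049, -0.016], [0.002, 0.269, -0.963]] [ 0.53896668 -0.28034823  0.20259987]
[ 0.46967892 -0.28414759  0.036     ] [ 0.56253408 -0.27675258  0.036     ]
scene proj tcp [330.47498234 284.11629612]
```

```bash
python3 - <<'E'
from h import *
c=load("scene2");w=load("w3")
A=cv2.resize(c["image"][200:320,270:400],None,fx=3,fy=3,interpolation=cv2.INTER_CUBIC)
B=w["image"][180:420,100:460]; H=np.zeros((600,390,3),np.uint8); H[:360]=A; H[360:600,:360]=B; cv2.imwrite("pics/m2.png",H)
E
```

```text
(no output)
```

View pics/m2.png

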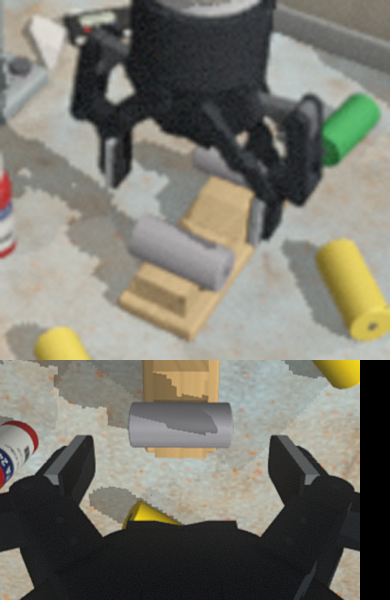

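Both views suggest the fingertips stand well above the reported TCP. I'll quantify that.

```bash
python3 - <<'E'
from h import *
c=load("scene2")
for u,v in[(309.3,261.7),(357.3,279.3)]:
    C,d=ray(c,u,v); print(C+d*(.471-C[0])/d[0])
for z in (.035,.048,.06,.072): print(z,proj(c,[.471,-.2413,z]).round(),proj(c,[.471,-.326,z]).round())
w=load("w3")
for z in (.035,.048,.06,.072): print("w",z,[proj(w,[.4707+s*.011,-.2838+.0425,z]).round() for s in(1,-1)])
b=load("block1")
for z in (0,.013,.025,.035): print("b",z,[proj(b,[.5526+q,-.0359+.011,.2538+z]).round() for q in(-.0145,.0145)])
s=load("side0")
for z in (0,.013,.025,.035): print("side",z,[proj(s,[.5497+q,0,.2056+z]).round() for q in(-.0428,.0428)])
cv2.imwrite("pics/m3.png",cv2.resize(s["image"][60:200,210:360],None,fx=4,fy=4,interpolation=cv2.INTER_CUBIC))
E
```

```text
[ 0.471      -0.23685523  0.06504419]
[ 0.471      -0.33375271  0.0754752 ]
0.035 [311. 274.] [351. 294.]
0.048 [311. 269.] [352. 289.]
0.06 [311. 265.] [352. 284.]
0.072 [311. 260.] [353. 279.]
w 0.035 [array([211., 223.]), array([212., 256.])]
w 0.048 [array([206., 230.]), array([207., 265.])]
w 0.06 [array([200., 238.]), array([201., 276.])]
w 0.072 [array([194., 247.]), array([195., 287.])]
b 0 [array([257., 225.]), array([305., 225.])]
b 0.013 [array([255., 233.]), array([306., 232.])]
b 0.025 [array([253., 241.]), array([308., 240.])]
b 0.035 [array([251., 248.]), array([310., 248.])]
side 0 [array([304., 186.]), array([256., 185.])]
side 0.013 [array([304., 179.]), array([256., 178.])]
side 0.025 [array([305., 173.]), array([256., 171.])]
side 0.035 [array([305., 167.]), array([256., 166.])]
```

View pics/m3.png

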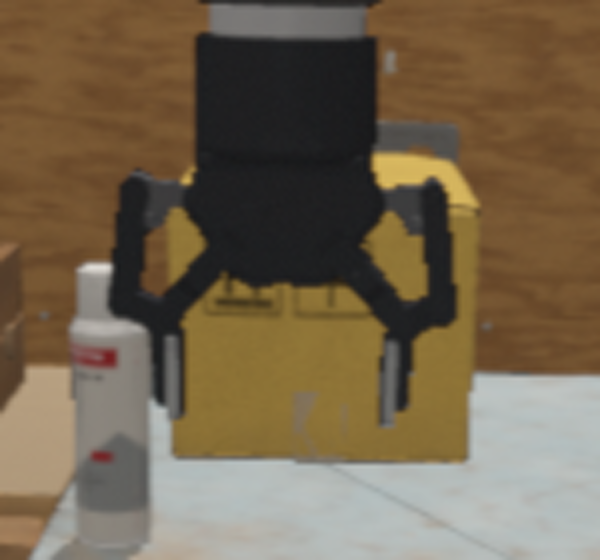

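Both views agree that the open fingertips stand about 37 mm behind the reported TCP, where I expected 13 mm. So the true tip is about 24 mm short of the stated TCP. I'll allow for that, regrip with TCP z = 0.009, and check the width.

```bash
python3 - <<'E'
from h import *
P=[.47,-.2835]
arm.movel([*P,.009],v=.08); print(st()); claw.clamp(60); print(st())
w=shot("wrist","g1"); s=shot("scene","g1s")
arm.movel([*P,.11],v=.2); print(st())
w2=shot("wrist","g2")
H=np.zeros((600,780,3),np.uint8); H[:360,:390]=cv2.resize(s["image"][200:320,270:400],(390,360),interpolation=cv2.INTER_CUBIC); H[:420,390:]=w2["image"][:,85:475]; cv2.imwrite("pics/m4.png",H[:420])
E
```

```text
(9.4, array([ 0.4697, -0.2833,  0.0084]), array([ 0.3,  0.4, -0.4]), 0.0851)
(9.78, array([ 0.4702, -0.2839,  0.0098]), array([-2.8, -0.4,  6.2]), 0.0581)
(10.54, array([ 0.4694, -0.2831,  0.109 ]), array([-0.2,  0.8, -3.1]), 0.0582)
```

View pics/m4.png

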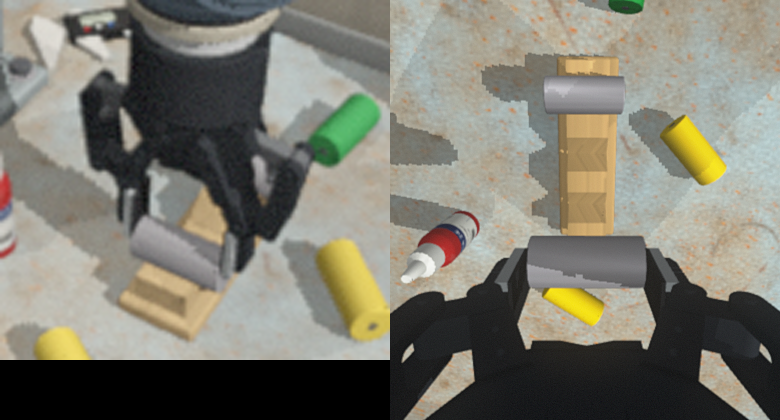

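The roller is held: width 58 mm, weight about 3 N. The wrist crop shows it centred between the pads. Now the block and cage geometry from block1.

```bash
python3 - <<'E'
from h import *
w=load("g2"); C=np.array([.4694,-.2831,.1355])
print("pred rows roller c",proj(w,C), "edges", [proj(w,C+np.array([s*.014,0,z])).round(1).tolist() for s in(1,-1) for z in(0,.014)])
col=w["image"][220:310,281].astype(int).sum(1)//3; print("col",[(220+i,int(x)) for i,x in enumerate(col) if abs(np.gradient(col)[i])>15])
b=load("block1"); im=b["image"].astype(int)
for u in (197,225,230,340,350,365,372):
    c=im[80:185,u].sum(1)//3; g=np.gradient(cv2.GaussianBlur(c.astype(float),(1,3),0).ravel()); print(u,[(80+i,int(x)) for i,x in enumerate(g) if abs(x)>12])
hsv=cv2.cvtColor(b["image"],cv2.COLOR_BGR2HSV)
for u in (262,272,282,292,302):
    m=((hsv[:215,u,0]>15)&(hsv[:215,u,0]<32)&(hsv[:215,u,1]>120)).astype(int); e=np.flatnonzero(np.diff(m)); print(u,(e+.5).tolist(), im[(e+3).clip(0,419),u].sum(1).tolist())
for v in (75,120,130,170):
    m=((hsv[v,:,0]>15)&(hsv[v,:,0]<32)&(hsv[v,:,1]>120)).astype(int); print(v,(np.flatnonzero(np.diff(m))+.5).tolist())
cv2.imwrite("pics/m5.png",cv2.resize(b["image"][0:220,180:400],None,fx=2.7,fy=2.7,interpolation=cv2.INTER_CUBIC))
E
```

```text
pred rows roller c [280.44357518 261.61787853] edges [[281.8, 236.9], [281.9, 247.7], [279.2, 285.1], [279.0, 299.8]]
col [(235, 142), (236, 95), (279, 128), (288, 146), (290, 158), (291, 115)]
197 [(95, -12), (96, -21), (97, -18), (123, -25), (124, -22), (133, 26), (134, 34), (135, 22), (158, 18), (159, 24), (162, -14)]
225 [(95, -19), (96, -24), (97, -13)]
230 [(94, -13), (95, -29), (96, -27)]
340 [(91, -14), (92, -30), (93, -28), (182, -14)]
350 [(92, -26), (93, -24), (173, -14), (174, -18), (180, 16), (181, 36), (182, 32), (183, 12)]
365 [(92, -29), (93, -23)]
372 [(91, -16), (92, -23), (93, -14)]
262 [54.5, 82.5, 85.5, 107.5, 137.5, 158.5, 165.5, 189.5] [345, 319, 545, 370, 513, 313, 329, 598]
272 [53.5, 82.5, 85.5, 106.5, 137.5, 158.5, 165.5, 188.5] [377, 315, 556, 343, 530, 298, 332, 617]
282 [53.5, 82.5, 84.5, 106.5, 137.5, 158.5, 165.5, 188.5] [370, 328, 515, 355, 542, 296, 328, 611]
292 [53.5, 81.5, 84.5, 106.5, 137.5, 157.5, 164.5, 188.5] [350, 319, 536, 360, 552, 303, 335, 613]
302 [52.5, 81.5, 84.5, 106.5, 136.5, 157.5, 164.5, 188.5] [385, 290, 548, 356, 513, 301, 337, 619]
75 [240.5, 322.5]
120 [239.5, 245.5, 318.5, 324.5]
130 [239.5, 245.5, 318.5, 324.5]
170 [244.5, 321.5]
```

View pics/m5.png

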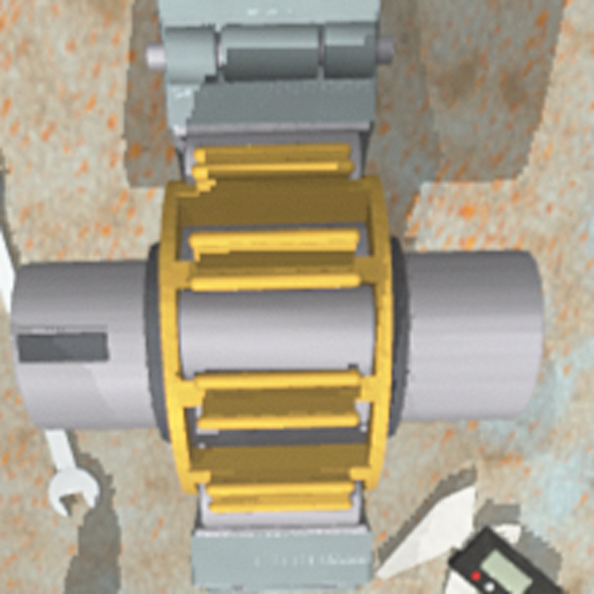

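```bash
cat > geo.py <<'E'
from h import *
w=load("g2"); C=np.array([.4694,-.2831,.1355]); th=np.linspace(0,6.28,200)
r=[proj(w,C+.014*np.array([np.cos(a),0,np.sin(a)]))[1] for a in th]; print("pred sil rows",min(r),max(r),"obs 235.5 290.7")
b=load("block1"); im=b["image"].astype(float).mean(2)
def bis(u,v1,v2):
    C,d1=ray(b,u,v1); _,d2=ray(b,u,v2)
    d1=d1[1:]/np.linalg.norm(d1[1:]); d2=d2[1:]/np.linalg.norm(d2[1:]); m=d1+d2
    return C,m/np.linalg.norm(m)
def axis_y(u,v1,v2,z=.1):
    C,m=bis(u,v1,v2); return C[1]+m[0]/m[1]*(z-C[2])
for u in (350,360,368,372,376):
    c=im[140:165,u]; g=np.gradient(c); print(u,[(140+i,round(x)) for i,x in enumerate(g) if abs(x)>4])
for u,a,q in((197,96,158.7),(372,92.3,153)): print("axis y",u,axis_y(u,a,q), onz(b,u,(a+q)/2,.1)[0])
x=[onz(b,q,125,.158)[0] for q in(239.5,324.5)]; print("cage x mid",x,np.mean(x))
print("hinge",onz(b,283,19.5,.1))
for u in (262,282,302):
    for nm,v1,v2 in(("top",106.8,137.4),("left outer prong..",82,54)):
        P=[onz(b,u,v,.172) for v in(v1,v2)]; print(u,nm,P[0][1],P[1][1],"mid",(P[0][1]+P[1][1])/2)
E
python3 geo.py
```

```text
pred sil rows 235.16479640124805 288.942803482863 obs 235.5 290.7
350 [(151, -5), (152, -8), (153, -8), (154, -4), (158, -6), (159, -6)]
360 [(151, -5), (152, -6), (153, -9), (155, 12), (156, 10), (158, -5), (161, -4), (162, -5), (163, -5), (164, -5)]
368 [(151, -5), (152, -7), (153, -8), (155, 8), (156, 6), (159, -5), (160, -7)]
372 [(140, 6), (151, -6), (152, -7), (155, -6), (157, 8), (158, 10)]
376 [(146, -4), (147, -4), (155, -5), (156, -11), (157, -8), (159, 5), (160, 5), (162, 6), (163, 6)]
axis y 197 0.03153233133466314 0.4631076167387698
axis y 372 0.03586864810192008 0.6487073312787772
cage x mid [np.float64(0.5165241391974065), np.float64(0.5904237122564077)] 0.553473925726907
hinge [0.55466032 0.13285243 0.1       ]
262 top 0.04831440279167107 0.024227048489203075 mid 0.03627072564043707
262 left outer prong.. 0.06690673962424348 0.08696796540295373 mid 0.07693735251359861
282 top 0.04827029262296505 0.024185283716280155 mid 0.036227788169622605
282 left outer prong.. 0.06686095004421438 0.08692049168040203 mid 0.0768907208623082
302 top 0.04822619515206096 0.024143531297872417 mid 0.03618486322496669
302 left outer prong.. 0.06681517336457954 0.08687303101853044 mid 0.07684410219155499
```

```bash
cat >> h.py <<'E'
AX=np.array([.5535,.0331,.1]); PSI=.022
BY=np.array([-np.sin(PSI),np.cos(PSI),0])
def nrm(al): return np.sin(al)*BY+np.cos(al)*np.array([0,0,1])
def insert(al,h=.0265,r_end=.0585,lat=0.,dx=0.):
    n=nrm(al); R=Rt(al,PSI); tg=np.cross([np.cos(PSI),np.sin(PSI),0],n)*-1  # +: towards +al
    off=AX+lat*tg+dx*np.array([1,0,0])
    arm.move_to(off+n*(.125-h),R); arm.movel(off+n*(.09-h),v=.1); arm.pause(.1)
    f0=sensors.get_state()["wrist_force"]; r=.087
    while r>=r_end-1e-6:
        arm.movel(off+n*(r-h),v=.05); s=sensors.get_state(); f=s["wrist_force"]-f0; ra=(s["ee_pos"]-AX)@n+h
        print(f"r {r:.4f} act {ra:.4f} Fn {f@n:.1f} Ft {f@tg:.1f} Fx {f[0]:.1f} w {s['width']:.4f}")
        if f@n>30 or abs(f@tg)>18: print("stop"); return False
        r-=.0025
    return True
E
python3 - <<'E'
from h import *
arm.movel([.50,-.2,.24],v=.3)
print(insert(-.583,r_end=.062)); print(st()); 
c=shot("wrist","i1");s=shot("scene","i1s")
H=np.zeros((420,800,3),np.uint8); H[:,:480]=c["image"][:,40:520]; H[:300,480:]=cv2.resize(s["image"][120:240,170:298],(320,300),interpolation=cv2.INTER_CUBIC); cv2.imwrite("pics/m6.png",H)
E
```

```text
r 0.0870 act 0.0871 Fn -0.4 Ft -0.2 Fx -1.2 w 0.0582
r 0.0845 act 0.0844 Fn 0.0 Ft -0.4 Fx -0.7 w 0.0580
r 0.0820 act 0.0818 Fn -1.0 Ft 0.1 Fx -1.3 w 0.0583
r 0.0795 act 0.0793 Fn 0.9 Ft -0.2 Fx -1.5 w 0.0582
r 0.0770 act 0.0768 Fn 0.5 Ft -0.5 Fx -1.1 w 0.0583
r 0.0745 act 0.0745 Fn 1.1 Ft 2.0 Fx -0.3 w 0.0583
r 0.0720 act 0.0720 Fn 0.9 Ft 3.6 Fx 1.3 w 0.0579
r 0.0695 act 0.0694 Fn 2.9 Ft 3.4 Fx 1.6 w 0.0584
r 0.0670 act 0.0667 Fn -0.6 Ft 3.9 Fx 2.7 w 0.0581
r 0.0645 act 0.0640 Fn -2.7 Ft 4.2 Fx 2.9 w 0.0579
r 0.0620 act 0.0613 Fn -3.5 Ft 4.2 Fx 0.7 w 0.0580
True
(16.11, array([0.5534, 0.0139, 0.1291]), array([ 1.7,  5.7, -3.1]), 0.058)
```

It went in: the force turned negative, which is the snap. Now finish seating, release and look.

```bash
cat >> h.py <<'E'
def finish(al,h=.0265):
    n=nrm(al); p=sensors.get_state()["ee_pos"]; 
    for k in (1,2):
        p=p-.0015*n; arm.movel(p,v=.05); s=sensors.get_state(); print("act",(s["ee_pos"]-AX)@n+h,"F",s["wrist_force"]@n)
    claw.open_gripper(); print(st()); arm.movel(AX+n*(.14-h),v=.2)
E
python3 - <<'E'
from h import *
al=-.583; finish(al)
arm.move_to([.553,-.05,.27],R0); c=shot("wrist","i2"); print(st())
H=cv2.resize(c["image"][0:220,160:420],None,fx=2.7,fy=2.7,interpolation=cv2.INTER_CUBIC); cv2.imwrite("pics/m7.png",H)
E
```

```text
act 0.059460933920893064 F -5.119678642560826
act 0.05916725390078008 F 7.683030895233762
(17.1, array([0.5534, 0.0155, 0.1265]), array([-0.2,  0.4, -0.2]), 0.0856)
(18.28, array([ 0.5522, -0.0493,  0.2681]), array([-0.8,  0. , -0.3]), 0.0854)
```

View pics/m7.png

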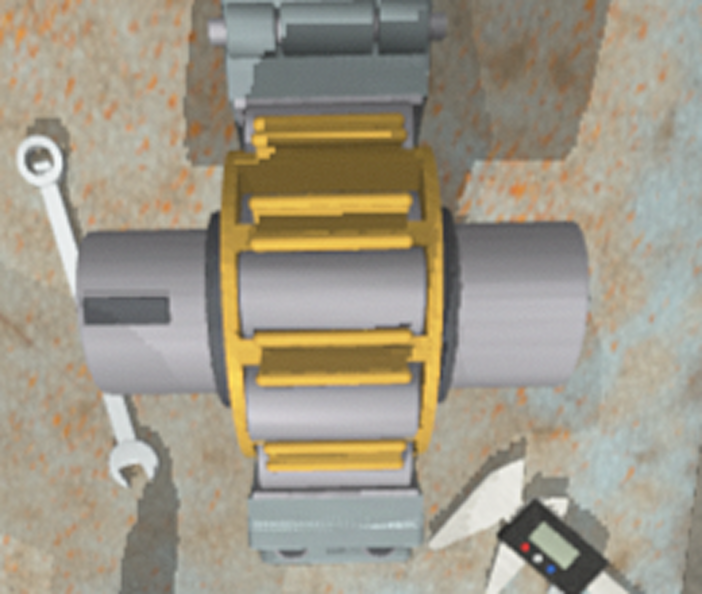

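The first roller is seated between its prongs; it bottomed on the race at 59.2 mm. That was the twelfth picture, so from here I check by numbers. Now the second roller.

```bash
python3 - <<'E'
from h import *
P=np.array([.5619,-.2774]); d=np.array([-.052,.9987]); Y=-np.array([*d,0]); Y/=np.linalg.norm(Y); R=np.c_[np.cross(Y,[0,0,-1]),Y,[0,0,-1]]
arm.move_to([*P,.10],R); arm.movel([*P,.009],v=.12); claw.clamp(60); s=sensors.get_state(); print(st()); h=.036-s["ee_pos"][2]
arm.movel([*P,.12],v=.2); arm.pause(.1); w=shot("wrist","g3"); s=sensors.get_state(); print(st(),h)
if s["width"]>.05:
    C=s["ee_pos"]+[0,0,h]; r=[proj(w,C+.014*np.array([np.cos(a),0,np.sin(a)]))[1] for a in np.linspace(0,6.28,200)]
    col=w["image"][215:315,281].astype(int).sum(1)//3; g=np.gradient(col); print("pred",min(r),max(r),"obs",[(215+i,int(x)) for i,x in enumerate(g) if abs(x)>12])
    arm.move_to([.553,-.05,.27],R0)
    print(insert(.68,r_end=.062)); print(st()); shot("wrist","i3")
E
```

```text
(20.68, array([ 0.5623, -0.2777,  0.0103]), array([-2.3,  0.8,  8.4]), 0.0582)
(21.53, array([ 0.5612, -0.277 ,  0.1183]), array([-0.3, -0. , -3.1]), 0.0578) 0.025718913983701186
pred 234.5353664137148 288.07374566098116 obs [(219, 14), (235, -35), (236, -29), (275, 21), (276, 17), (306, 15)]
r 0.0870 act 0.0871 Fn 0.3 Ft -1.2 Fx -0.3 w 0.0581
r 0.0845 act 0.0844 Fn -0.1 Ft -1.8 Fx 0.2 w 0.0580
r 0.0820 act 0.0818 Fn -0.5 Ft -0.7 Fx 0.5 w 0.0579
r 0.0795 act 0.0794 Fn 0.5 Ft -0.4 Fx -0.5 w 0.0580
r 0.0770 act 0.0769 Fn -0.7 Ft 0.6 Fx 1.0 w 0.0582
r 0.0745 act 0.0744 Fn -0.5 Ft 1.7 Fx 0.9 w 0.0579
r 0.0720 act 0.0719 Fn 1.6 Ft 1.5 Fx 2.1 w 0.0579
r 0.0695 act 0.0694 Fn 0.3 Ft 2.5 Fx 3.2 w 0.0578
r 0.0670 act 0.0668 Fn -1.4 Ft 2.9 Fx 3.4 w 0.0581
r 0.0645 act 0.0641 Fn -2.7 Ft 2.9 Fx 2.4 w 0.0579
r 0.0620 act 0.0616 Fn -3.0 Ft 2.0 Fx 0.8 w 0.0579
True
(26.77, array([0.5527, 0.055 , 0.1274]), array([ 0.3,  0.3, -6.4]), 0.0579)
```

```bash
python3 - <<'E'
from h import *
al=.68; finish(al,.0257)
arm.move_to([.553,.02,.30],R0); w=shot("wrist","i4"); print(st())
s=load("side0"); im=s["image"].astype(int).mean(2)
for u in (245,270,290):
    g=np.gradient(im[255:290,u]); print(u,[(255+i,int(im[255+i,u]),int(x)) for i,x in enumerate(g) if abs(x)>5])
print([ (u,int(im[273,u])) for u in range(222,318,2)])
H=AX+.1003*BY
from scipy.optimize import brentq
sc=load("scene0")
for th in np.arange(1.6,2.9,.1):
    a=th+np.arctan2(.018,.2423); P=H+.243*(-np.cos(a)*BY+np.sin(a)*np.array([0,0,1]))
    bx=np.array([np.cos(PSI),np.sin(PSI),0])
    print(round(th,2),P.round(3),"side",proj(s,P).round(1),"ends",proj(s,P-.034*bx).round(),proj(s,P+.034*bx).round(),"scene",proj(sc,P-.034*bx).round(),proj(sc,P+.034*bx).round())
E
```

```text
act 0.05968302223560597 F 2.649420352125308
act 0.059514143501215505 F 15.861443930173522
(27.72, array([0.5528, 0.0529, 0.1251]), array([0. , 1.3, 0.2]), 0.0854)
(29.02, array([0.5521, 0.0201, 0.2979]), array([0.5, 0.2, 0.4]), 0.0852)
245 [(261, 88, 9), (262, 105, 13), (263, 116, 5), (270, 120, 8), (271, 130, 6), (275, 127, -5), (276, 118, -11), (277, 104, -11), (278, 95, -7)]
270 [(255, 115, -6), (256, 109, -6), (257, 102, -5), (258, 97, -5), (262, 97, 14), (263, 115, 9), (270, 114, 5), (271, 125, 9), (276, 127, -8), (277, 112, -14), (278, 99, -10), (281, 101, 5)]
290 [(256, 120, -6), (257, 113, -7), (258, 105, -8), (259, 96, -6), (262, 97, 27), (263, 143, 20), (264, 139, -11), (265, 120, -11), (271, 121, 7), (272, 130, 5), (276, 128, -6), (277, 117, -12), (278, 104, -11), (279, 95, -7)]
[(222, 165), (224, 165), (226, 130), (228, 128), (230, 119), (232, 125), (234, 135), (236, 132), (238, 132), (240, 132), (242, 132), (244, 132), (246, 133), (248, 132), (250, 132), (252, 133), (254, 134), (256, 133), (258, 133), (260, 133), (262, 133), (264, 133), (266, 134), (268, 133), (270, 133)
[... 903 characters left out ...]
291 0.285] side [272.2 198.7] ends [304. 199.] [240. 198.] scene [122.  85.] [146.  77.]
2.3 [0.547 0.308 0.269] side [271.4 219.6] ends [304. 220.] [239. 219.] scene [119.  91.] [142.  83.]
2.4 [0.547 0.324 0.25 ] side [270.7 242.3] ends [304. 243.] [237. 242.] scene [116.  97.] [140.  89.]
2.5 [0.547 0.338 0.231] side [270.  266.4] ends [304. 267.] [236. 266.] scene [115. 104.] [138.  96.]
2.6 [0.547 0.35  0.209] side [269.3 291.1] ends [304. 292.] [235. 290.] scene [114. 112.] [136. 103.]
2.7 [0.546 0.36  0.187] side [268.7 315.9] ends [303. 317.] [234. 315.] scene [113. 120.] [135. 111.]
2.8 [0.546 0.368 0.164] side [268.3 340. ] ends [303. 341.] [234. 339.] scene [114. 128.] [135. 119.]
```

Both rollers bottomed on the race with a stiff rise in force. The side-view bar rows (about 268–278, centre 272) put the cap at about 2.52 rad, and the scene view agrees. Now grip the handle, with the grip width as the check.

```bash
cat >> h.py <<'E'
HG=AX+.1003*BY; Z=np.array([0,0,1.]); BX=np.array([np.cos(PSI),np.sin(PSI),0])
A0=np.arctan2(.018,.2423)
def bar(th): a=th+A0; return HG+.243*(-np.cos(a)*BY+np.sin(a)*Z), (-np.cos(a)*BY+np.sin(a)*Z), (np.sin(a)*BY+np.cos(a)*Z)  # pos, radial out, opening->closing is -tang
def Rh(tau,f): 
    z=-(np.sin(tau)*BY+np.cos(tau)*Z); y=f*(np.cos(tau)*BY-np.sin(tau)*Z); return np.c_[np.cross(y,z),y,z]
def tau(th,t0=.6,t1=-.7): return t1+(t0-t1)*np.clip(th/2.525,0,1)
def tcp(th,f,h=.038): R=Rh(tau(th),f); return bar(th)[0]+h*R[:,2],R
E
python3 - <<'E'
from h import *
ok={}
for f in(1,-1):
    q=[arm.inverse_kinematics(*tcp(t,f)) for t in (2.525,2,1.5,1,.5,.2,0)]; ok[f]=all(x is not None for x in q)
    for x in q: print(f,None if x is None else np.round(x,2))
f=1 if ok[1] else -1
if ok[f]:
    p,R=tcp(2.525,f); arm.move_to(p-.08*R[:,2],R); print(st())
    arm.movel(p,v=.1); print("f",f,st()); claw.clamp(20); print(st()); shot("wrist","hg")
E
```

```text
1 [ 0.66  0.74  1.18 -0.47  1.61 -0.86]
1 [ 0.47  0.47  1.33 -0.3   1.49 -1.07]
1 [ 0.19  0.31  1.46 -0.07  1.38 -1.39]
1 [-0.14  0.3   1.55  0.19  1.32 -1.78]
1 [-0.39  0.45  1.59  0.42  1.31 -2.14]
1 [-0.48  0.6   1.59  0.53  1.31 -2.31]
1 [-0.53  0.71  1.58  0.6   1.32 -2.41]
-1 [ 0.66  0.74  1.18 -0.47  1.61  2.29]
-1 [ 0.47  0.47  1.33 -0.3   1.49  2.07]
-1 [ 0.19  0.31  1.46 -0.07  1.38  1.75]
-1 [-0.14  0.3   1.55  0.19  1.32  1.36]
-1 [-0.39  0.45  1.59  0.42  1.31  1.01]
-1 [-0.48  0.6   1.59  0.53  1.31  0.83]
-1 [-0.53  0.71  1.58  0.6   1.32  0.73]
(30.42, array([0.5467, 0.3642, 0.2604]), array([ 0.6, -0.9,  0.6]), 0.0858)
f 1 (31.37, array([0.5474, 0.3203, 0.1947]), array([-0.1,  0.2, -0.5]), 0.0856)
(32.04, array([0.5472, 0.3206, 0.1941]), array([0.5, 4.9, 0.2]), 0.009)
```

Width is 9 mm, so the bar is gripped. Swing it closed in small steps, watching the force.

```bash
python3 - <<'E'
from h import *
f=1; ths=np.linspace(2.525,.12,21)[1:]
for i,t in enumerate(ths):
    p,R=tcp(t,f); arm.movel(p,R,v=.15); s=sensors.get_state(); F=s["wrist_force"]; _,ra,tg=bar(t)
    if i%2 or np.linalg.norm(F)>30: print(round(t,2),"Frad %.1f Ftan %.1f"%(F@ra,F@tg),"w %.4f t %.2f"%(s["width"],s["t"]),np.round((s["ee_pos"]-p)*1e3,1))
    if np.linalg.norm(F)>45 or s["width"]<.006: print("stop"); break
E
```

```text
2.28 Frad 9.8 Ftan -0.7 w 0.0096 t 32.76 [0.1 0.3 1. ]
2.04 Frad 14.4 Ftan -0.8 w 0.0090 t 33.42 [0.2 0.2 1.4]
1.8 Frad 14.5 Ftan -1.0 w 0.0090 t 34.08 [ 0.4 -0.5  1.3]
1.56 Frad 13.1 Ftan -1.8 w 0.0089 t 34.73 [ 0.5 -1.2  0.9]
1.32 Frad 8.6 Ftan -1.0 w 0.0089 t 35.38 [ 0.4 -1.7 -0.1]
1.08 Frad 3.7 Ftan -2.3 w 0.0090 t 36.05 [ 0.3 -1.  -0.8]
0.84 Frad -1.7 Ftan -3.0 w 0.0092 t 36.72 [ 0.2 -0.6 -1.6]
0.6 Frad -1.2 Ftan -3.9 w 0.0088 t 37.38 [-0.1 -0.5 -1.9]
0.36 Frad -2.2 Ftan -3.4 w 0.0091 t 38.05 [-0.3 -0.  -1.9]
0.12 Frad -2.3 Ftan -3.5 w 0.0089 t 38.72 [-0.2  0.1 -1.8]
```

```bash
python3 - <<'E'
from h import *
for t in np.arange(.09,-.07,-.015):
    p,R=tcp(t,1); arm.movel(p,R,v=.04); s=sensors.get_state(); F=s["wrist_force"]; _,ra,tg=bar(t)
    bp=s["ee_pos"]-.038*s["tool_rot"][:,2]-HG; print(round(t,3),"Frad %.1f Ftan %.1f"%(F@ra,F@tg),"w %.4f"%s["width"],"th est %.4f"%(np.arctan2(bp[2],-bp@BY)-A0))
    if abs(F@tg)>20: print("contact"); break
print(st())
E
```

```text
0.09 Frad -2.9 Ftan -3.2 w 0.0088 th est 0.0857
0.075 Frad -4.1 Ftan -4.5 w 0.0092 th est 0.0714
0.06 Frad -6.2 Ftan -4.1 w 0.0092 th est 0.0565
0.045 Frad -6.2 Ftan -3.0 w 0.0092 th est 0.0414
0.03 Frad -5.0 Ftan -3.5 w 0.0089 th est 0.0263
0.015 Frad -5.0 Ftan -3.5 w 0.0088 th est 0.0113
0.0 Frad -3.4 Ftan 6.0 w 0.0091 th est 0.0009
-0.015 Frad -5.8 Ftan 28.8 w 0.0091 th est -0.0027
contact
(40.79, array([ 0.5565, -0.0834,  0.0884]), array([-3.5,  7.4, 28.4]), 0.0091)
```

The closed stop is felt at an estimated 0.00 rad, with force rising to 29 N. Release, back off, and check the bar in the wrist and scene pictures.

```bash
python3 - <<'E'
from h import *
claw.open_gripper(); print(st()); R=sensors.get_state()["tool_rot"]; p=sensors.get_state()["ee_pos"]
arm.movel(p-.12*R[:,2],v=.15); print(st())
arm.move_to([.556,-.20,.28],R0); w=shot("wrist","end"); s=shot("side","ends"); print(st())
im=w["image"].astype(int).mean(2)
for t in(0,.04,.1):
    P=bar(t)[0]; print("th",t,"bar row",proj(w,P),"edges",proj(w,P+.005*BY)[1],proj(w,P-.005*BY)[1])
u=int(proj(w,bar(0)[0])[0]); v=int(proj(w,bar(0)[0])[1])
for uu in(u-15,u,u+15): print(uu,[(v-20+i,int(x)) for i,x in enumerate(im[v-20:v+20,uu])][::2])
E
```

```text
(41.52, array([ 0.5561, -0.0847,  0.0853]), array([-0.5, -0.3, -0.5]), 0.0854)
(42.47, array([ 0.5575, -0.1614,  0.1764]), array([0.6, 0.1, 0. ]), 0.0855)
(44.27, array([ 0.5559, -0.2   ,  0.2795]), array([ 0.3, -0.3,  0.3]), 0.0854)
th 0 bar row [281.94154525 104.8783324 ] edges 99.89392508217139 109.81965748940408
th 0.04 bar row [281.93528648 103.24895756] edges 98.09837859646638 108.35361194784282
th 0.1 bar row [281.90974241  99.82807767] edges 94.40066770052933 105.20466856369441
266 [(84, 97), (86, 92), (88, 90), (90, 89), (92, 92), (94, 88), (96, 100), (98, 171), (100, 132), (102, 119), (104, 167), (106, 191), (108, 193), (110, 158), (112, 159), (114, 156), (116, 158), (118, 154), (120, 152), (122, 147)]
281 [(84, 132), (86, 137), (88, 134), (90, 132), (92, 134), (94, 133), (96, 151), (98, 152), (100, 119), (102, 126), (104, 175), (106, 190), (108, 185), (110, 149), (112, 160), (114, 159), (116, 155), (118, 159), (120, 155), (122, 163)]
296 [(84, 83), (86, 90), (88, 91), (90, 91), (92, 88), (94, 85), (96, 150), (98, 157), (100, 114), (102, 136), (104, 178), (106, 191), (108, 178), (110, 150), (112, 160), (114, 167), (116, 164), (118, 159), (120, 162), (122, 166)]
```

The bar edges are at rows of about 99.5 and 109.5, against 99.9 and 109.8 predicted for a closed cap. Handing in.

```bash
python3 -c "
from h import *
arm.hand_in(); print(st())"
```

```text
the job is handed in; nothing more can be done
the job is handed in; nothing more can be done
```

I pressed both rollers into the two empty pockets, swung the cap closed by its handle, and handed the job in at about 44 s of the 67 s. No verdict is reported.

**Rollers:** Each one snapped through its prongs, with the force turning negative. They then bottomed on the race at about 59.2 mm (right) and 59.5 mm (left) from the shaft axis; the target is 59 mm. A picture showed the right roller between its prongs. I checked the left one by force and depth only, because my 12 pictures were used up.

**Cap:** It swung at roughly 0.7 rad/s to a firm stop (29 N) at an estimated 0.00 rad. After I let go, the handle bar in the wrist image lay at the rows predicted for a closed cap, to within about 0.5 pixel. The gripper is open, well clear, and reads about zero force.

**What disagreed:** My first grasp closed on nothing above the first roller, without disturbing it. The fingertips actually stand about 24 mm behind the stated tool point. I measured that from two camera views and corrected for it in every later grasp.

**Not checked:** I did not measure the caliper, spanner or bottle again at the end. I planned the paths clear of them and saw no unexpected contact forces.

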